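# Wind a spring-return damper actuator with its key

### The arm

A 6-joint arm with a two-finger parallel gripper is mounted at the origin on the work surface. World frame = base frame: x ahead of the robot, y to its left, z up, the work surface at z = 0. Lengths are in m, angles in rad, forces in N, time in s.
With the tool pointing down it reaches from about 0.35 to 0.775 m from the base axis. Payload 5.5 kg.
Tool frame: the origin (TCP) lies at the very end of the fingers, on their centre line; the grasp point (between the pads) lies 19 mm behind it; z points along the fingers, y is the line along which they close (so a half turn about z gives the same grasp; the last joint's range is limited). The gripper opens to 85 mm and grips with 20 to 120 N. Pads are 22 mm wide; open, the fingers measure 114 mm over their backs; the gripper's body (76 mm by 85 mm) begins 54 mm behind the grasp point. The pads swing forward as they close: fully open they stand 13 mm farther back than shut.
Start: joints at [1.162, 0.313, 0.046, 1.304, 0, 1.431], TCP at [0.153, 0.554, 0.231] pointing down, gripper open.
Joint ranges: [-2.76, 2.76], [-0.86, 1.69], [-1.03, 1.26], [-2.2, 2.34], [-1.47, 1.5], [-3.14, 3.14]. Speed limits (rad/s): [2.57, 2.57, 3.14, 3.14, 3.14, 3.14].

### API

Orientations are given as a unit quaternion [w, x, y, z].
In Python, from workcell import env, imaging, ticket gives the robot as it stands. The module is installed in compiled form; this text tells all that it offers.
- The arm moves only by the tool apply_moves, never from a script. Its argument "rows" is a list of rows, each an object with "xyz": the shift along the tool's x, y, z in mm, a list of three; "turn": the turn, a rotation vector about the tool's x, y, z in rad, a list of three; "grip": the opening, from 0 (shut) to 1 (fully open). A call has 1 to 12 rows; each row is the pose to reach, as a shift and turn from the pose commanded when the call began, along the tool's axes at that moment; what a row does not reach only later rows make up. A row lasts 1/12 s, in which the tool goes at most 41.7 mm and 7.16 degrees, less where a joint would pass 70% of its speed; a pose out of reach is approached as far as the arm can. A call with a gripper value outside its range is refused whole. The fingers move at their own pace and stop on an object; "force" is the grip in N (left out, the last holds). Time passes only in rows, so rows that repeat a pose let the fingers close. It gives the time, the measured TCP pose, the force, the opening and the grip force at its end, in the units of the state.
- env.get_state(): the state, without advancing time (a new reading comes with each control period).
- imaging.read_camera(name): name is "side" or "top" or "wrist"; returns a dict with "color" (400x640x3 uint8, blue, green, red), "z_map" (400x640 float32, m along the optical axis (not along the pixel's ray), 0 where there is no reading), "camera_matrix" (3x3 intrinsics, pixels), "k1" (the pictures are not rectified: a ray, as slopes to the right and down, at radius r is drawn at 1 + k1 r^2 times it, then the intrinsics apply), "view" (4x4, takes a point from world to camera coordinates). Camera axes: x right, y down, z forward; pixel columns grow to the right and rows downward; lengths in m; the calibration is good to about 2 mm. A picture is of the moment at which its call begins.
- ticket.hand_in(): hands the job in; it is judged then, once.
The state is a dict: "clock": time; "joint_pos": joint angles; "qvel": joint speeds; "tau": joint torques, N m; "tcp_pos": TCP position; "orientation": TCP orientation; "wrist_force": force on the tool from outside, world axes, zero at the start; "ft_torque": the same for the moment, N m; "finger_gap": finger opening in m; "grip_force": force on a finger pad.
Only numpy, scipy, OpenCV 4.12 (cv2) and the standard library are available. Lean on these libraries where they do the work, as an engineer would, in place of code of your own. Each camera call takes 0.05 s, during which the arm holds its last target. There are 200 camera calls.

### The job

The spare spring-return damper actuator bolted down on the mat is to be fitted with its spring wound. Wind it fully with the wing key on its top, turning clockwise as the moulded arrow shows and in as many part turns as you need (its ratchet keeps what you have wound), until the pointer on the shaft clamp has come round to the stop at the far end of its scale. Then let go of the key and leave the pointer there, without shifting the loose spares standing round it.

Things in the scene. Friction and masses are not known exactly. Their poses are not given: they have to be found in the camera images.
- actuator: Actuator, fixed: case 98 x 236 mm, flat grey cover 66 mm above the origin, on a steel plate 116 x 290 mm. Origin: centre of the plate's underside, on the mat, 4 mm above the work surface; x across, y along the case. Key axis at (0, -66 mm), shaft axis at (0, +62 mm). Round the key only a boss 34 mm wide, 6 mm high; the shaft clamp rises 33 mm above the cover, within 48 mm of its axis.
- key_wing (a point): Middle of the steel key's wing: a flat upright plate with two eyes, 46 mm wide (point's x), 10 mm thick (point's y, the way to pinch it), 28 mm high (14 mm above and below this point). The point lies on the key's vertical turning axis, 32 mm above the cover. The point turns with the key; the wing is the same either way round. The key does not come off.
- winding_key (a joint): Angle wound, rad: 0 run down, 7.854 (1 1/4 turns) at a hard stop, fully wound; grows clockwise seen from above. Starts at 0 to 1.2. Spring torque back 0.09 N m run down to 0.25 N m wound; turning at 1 rad/s adds about 0.07. A ratchet of 20 teeth a turn holds it: let go, it springs back to the last click (0.32 rad at most) and stays. Last click 0.08 rad before the stop. It cannot be turned back.
- shaft (a joint): The angle of the output shaft and its pointer, rad: always one fifth of winding_key's, 0 run down, 1.571 (90 degrees) fully wound; it also turns clockwise seen from above.
- pointer_tip (a point): Outer end of the black pointer on the shaft clamp, 45 mm from the shaft axis, 8 mm above the cover, over a white 90 degree scale at the end of the case away from the key. It starts at or near the stop lug on the -x side (135 degrees from the actuator's x axis, counter-clockwise from above) and, wound, comes to the lug on the +x side (45 degrees).
- plunger: Bystander: brass solenoid plunger, 23 mm across the foot, 58 mm high, standing. Origin: centre of its underside.
- roller_a: Bystander: black nylon flanged roller, 44 mm across, 46 mm high, standing on end. Origin: centre of its underside.
- roller_b: Bystander: the same as roller_a.
- basket: Bystander: blue aluminium strainer basket, 117 mm across the rim, 121 mm high, 162 mm with its wire bail. Origin: centre of its underside.

How it is judged:
At the end, for the whole second after the job is handed in: The pointer stands at the stop at the wound end of its scale or within 7 degrees of it (shaft above 1.45 rad of 1.571; winding_key above 7.25 of 7.854 rad), held there by the ratchet with the key at rest and released (value of joint shaft above 1.45 rad and velocity of joint winding_key below 0.1 rad/s and not (velocity of joint winding_key below -0.1 rad/s)); the robot touches nothing.
It fails at once if a loose spare (plunger, roller or basket) is shifted by more than 20 mm or knocked over (distance of any of plunger, roller_a, roller_b, basket from where it was at the start of the episode above 0.02 m or angle between any of plunger, roller_a, roller_b, basket's own z axis and vertical above 0.5 rad).
It also fails if it takes over 64 s, if anything falls off the work surface, if the arm or the gripper's body presses on something with over 40 N, if the wrist force passes 120 N, or if a joint passes its speed limit or range.

## Working session

There is one attempt and no reset: what is moved stays moved. The work goes in short steps, Python scripts to look and compute and a tool call to move; the robot and the scene stay as the last step left them, time stands still between calls to the robot, and variables do not carry over. Pictures are saved under pics/ and viewed, at most 10 in all, crops included, and the job is handed in when it is done.

Besides the shell and the picture viewer there is one more tool, called after "Request:" by a JSON object that holds its "method" and its "body", one argument or row to a line. apply_moves: Moves the arm, as the interface text tells. Its arguments: {"type":"object","properties":{"rows":{"type":"array"},"force":{"type":"number"}},"required":["rows"]}

```bash
mkdir -p pics
cat > h.py <<'E'
import numpy as np,cv2
from workcell import env,imaging,ticket
def cam(n):
    return imaging.read_camera(n)
def world(d):
    K=d["camera_matrix"];k=d["k1"];z=d["z_map"]
    v,u=np.mgrid[0:z.shape[0],0:z.shape[1]]
    p=np.stack([u,v],-1).reshape(-1,1,2).astype(float)
    s=cv2.undistortPoints(p,K,np.array([k,0,0,0,0.])).reshape(z.shape+(2,))
    P=np.concatenate([s*z[...,None],z[...,None]],-1)
    V=d["view"];return (P-V[:3,3])@V[:3,:3]
E
python3 - <<'E'
from h import *
for n in("top","side"):
    d=cam(n);cv2.imwrite(f"pics/{n}0.png",d["color"]);np.savez(f"{n}0.npz",**d)
s=env.get_state();print(s)
E
```

```text
{'clock': 0.1, 'joint_pos': array([ 1.16237603e+00,  3.13965431e-01,  4.50847888e-02,  1.30360373e+00,
       -3.77160677e-05,  1.43120981e+00]), 'qvel': array([-0.00192517, -0.0004951 ,  0.004033  ,  0.00202485,  0.00283281,
       -0.00116565]), 'tau': array([ 1.67211983e-03, -4.81723917e+01,  2.99245155e+01,  1.27315085e-02,
       -1.74431839e-04,  1.34783772e-05]), 'tcp_pos': array([0.15255165, 0.55391487, 0.23047202]), 'orientation': array([-2.10228258e-04,  1.34012421e-01,  9.90979293e-01, -8.17641850e-04]), 'wrist_force': array([ 0.70887816, -0.3959461 , -1.09210075]), 'ft_torque': array([0.01071597, 0.05144032, 0.01473296]), 'grip_force': 0.0, 'finger_gap': 0.08504415137641168}
```

View pics/top0.png

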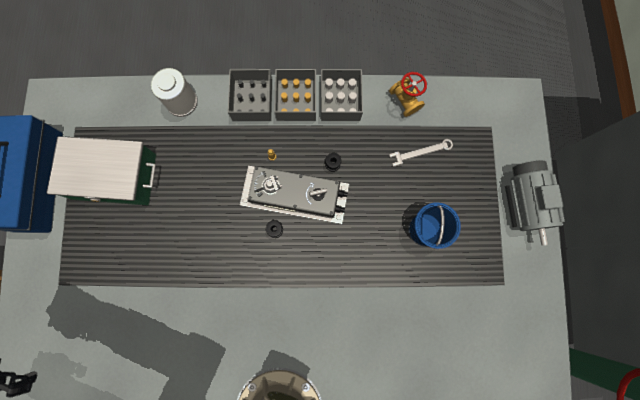

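View pics/side0.png

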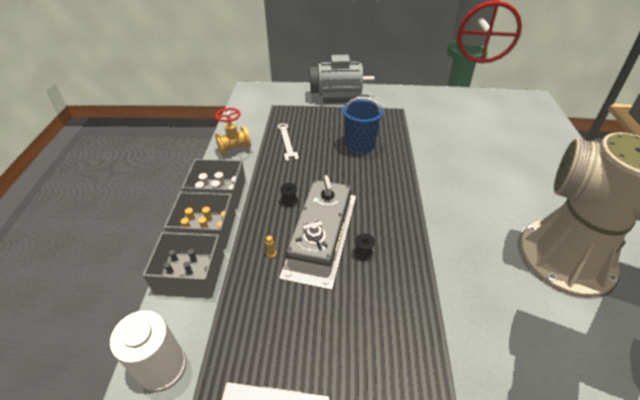

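Top view: the actuator lies near (295,193), with the shaft clamp at (268,185) and the upright wing at (317,195). The plunger is at (271,154), the rollers at (333,161) and (274,228), and the basket at (436,225). Next I'll measure with the depth map.

Run:
```python
from h import *
d=dict(np.load("top0.npz"));W=world(d)
def at(u,v):return W[v,u].round(4)
for p in[(295,195),(268,185),(317,195),(271,154),(333,161),(274,228),(436,225),(300,270)]:print(p,at(*p))
x,y,z=W[...,0],W[...,1],W[...,2]
u,v=np.meshgrid(range(640),range(400))
box=(u>235)&(u<352)&(v>160)&(v<226)
c=box&(abs(z-.070)<.006)
r=cv2.minAreaRect(W[c][:,:2].astype(np.float32)*1000);print("cover",c.sum(),r,np.median(z[c]))
w=box&(z>.083)
for m,n in((w&(u>298),"key"),(w&(u<298),"clamp")):
    Q=W[m];print(n,m.sum(),Q[:,:2].mean(0),Q.max(0),Q.min(0),cv2.minAreaRect(Q[:,:2].astype(np.float32)*1000))
for n in((260,282,145,165),(320,346,148,175),(262,288,216,242)):
    m=(u>n[0])&(u<n[1])&(v>n[2])&(v<n[3])&(z>.025);print(W[m].mean(0),W[m].max(0))
print(d["view"])
cv2.imwrite("pics/crop.png",cv2.resize(d["color"][140:245,230:360],None,fx=6,fy=5.7,interpolation=2)[:600,:800])
```

```text
(295, 195) [ 0.5665 -0.042   0.0695]
(268, 185) [0.5864 0.026  0.1045]
(317, 195) [ 0.5634 -0.1     0.0868]
(271, 154) [0.6839 0.0256 0.0513]
(333, 161) [ 0.6753 -0.1463  0.0091]
(274, 228) [0.4856 0.0184 0.0035]
(436, 225) [ 0.4927 -0.4338  0.003 ]
(300, 270) [ 0.3711 -0.054   0.0018]
cover 2613 ((580.5755004882812, -36.482444763183594), (232.14601135253906, 94.17137908935547), 79.4937515258789) 0.06962077890556169
key 100 [ 0.55358056 -0.10107138] [ 0.5772505  -0.0793295   1.14332787] [ 0.37605075 -0.12322214  0.08336921] ((479.544677734375, -86.93374633789062), (42.402164459228516, 202.79808044433594), 80.68169403076172)
clamp 186 [0.57111405 0.00664946] [0.61673424 0.03867091 1.14332787] [ 0.37605075 -0.0914366   0.08305394] ((489.9953308105469, -22.199966430664062), (262.766357421875, 45.41047286987305), 21.47947120666504)
[0.6746191  0.02232246 0.09424162] [0.69543923 0.03716064 1.14332787]
[ 0.66307102 -0.14324928  0.06617847] [ 0.68825658 -0.0914366   1.14332787]
[0.47783323 0.01327321 0.07689093] [0.50005993 0.03628777 1.14332787]
[[-2.89386565e-03 -9.99896622e-01  1.40844344e-02 -1.06442037e-01]
 [-9.81795346e-01  1.65978793e-04 -1.89941755e-01  5.86385751e-01]
 [ 1.89919782e-01 -1.43776981e-02 -9.81694330e-01  1.04966436e+00]
 [ 0.00000000e+00  0.00000000e+00  0.00000000e+00  1.00000000e+00]]
```

View pics/crop.png

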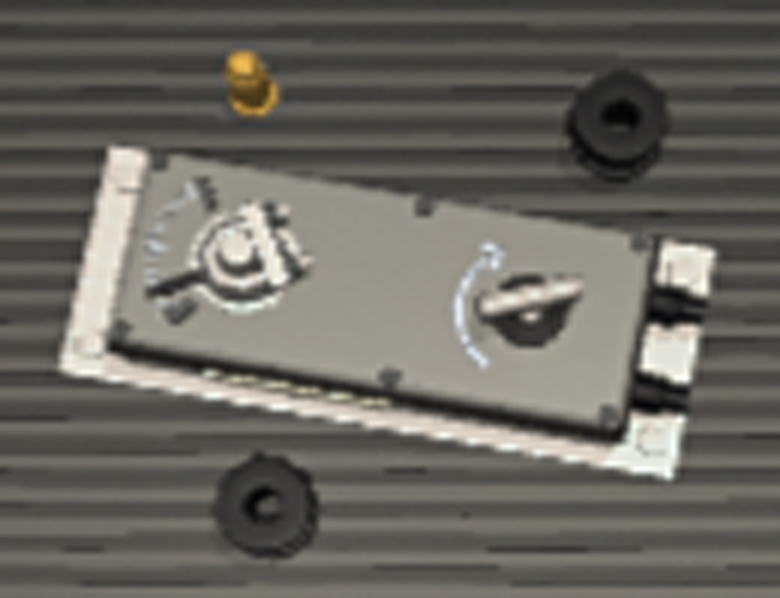

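The crop confirms the layout: wing from (478,305) to (582,285), pointer at the lower-left lug and roller edges clear of the case. I'll refine the wing angle and plan the approach.

```bash
cat >> h.py <<'E'
from scipy.spatial.transform import Rotation as R
def plan(xyz,yaw):
    """shift mm and turn (tool axes) to put TCP at xyz, tool down, tool y at world yaw (mod pi)"""
    s=env.get_state();w,a,b,c=s["orientation"];T=R.from_quat([a,b,c,w])
    out=[]
    for k in(0,np.pi):
        y=np.array([np.cos(yaw+k),np.sin(yaw+k),0]);z=np.array([0,0,-1.]);x=np.cross(y,z)
        G=R.from_matrix(np.c_[x,y,z]);out.append((T.inv()*G).as_rotvec().round(3))
    print("shift",(T.inv().apply(np.array(xyz)-s["tcp_pos"])*1000).round(1),"turn",out,"q",s["joint_pos"].round(3),"yaw",np.arctan2(*T.apply([0,1,0])[1::-1]).round(3),"tcp",s["tcp_pos"].round(4),"t",s["clock"])
E
python3 - <<'E'
from h import *
u,v=np.meshgrid(range(640),range(400))
for n in("top","side"):
    W=world(dict(np.load(n+"0.npz")));z=W[...,2]
    m=(z>.093)&(z<.125)&(np.hypot(W[...,0]-.5686,W[...,1]+.1014)<.04);Q=W[m][:,:2]
    e,V=np.linalg.eigh(np.cov(Q.T));print(n,m.sum(),Q.mean(0),z[m].max(),np.sqrt(e),"wing dir deg",np.degrees(np.arctan2(V[1,1],V[0,1])))
plan([.5686,-.1014,.20],0)
E
```

```text
top 87 [ 0.56719732 -0.1019492 ] 0.11837881682015684 [0.00307611 0.01294323] wing dir deg 102.84918932231402
side 101 [ 0.56836354 -0.09511362] 0.11885315250372228 [0.00303752 0.01395953] wing dir deg 105.09533485801663
shift [-575.2 -521.2   31.2] turn [array([-2.000e-03,  1.000e-03,  1.302e+00]), array([-1.00e-03, -2.00e-03, -1.84e+00])] q [ 1.162  0.314  0.045  1.304 -0.     1.431] yaw 1.302 tcp [0.1526 0.5539 0.2305] t 0.1
```

Request:
{"method": "apply_moves", "body": {
  "rows": [
    {"xyz": [-30, -25, 0], "turn": [0, 0, -0.1], "grip": 1},
    {"xyz": [-60, -52, 2], "turn": [0, 0, -0.2], "grip": 1},
    {"xyz": [-88, -78, 3], "turn": [0, 0, -0.3], "grip": 1},
    {"xyz": [-116, -105, 4], "turn": [0, 0, -0.4], "grip": 1},
    {"xyz": [-144, -131, 5], "turn": [0, 0, -0.5], "grip": 1},
    {"xyz": [-172, -157, 6], "turn": [0, 0, -0.6], "grip": 1},
    {"xyz": [-200, -183, 7], "turn": [0, 0, -0.7], "grip": 1},
    {"xyz": [-228, -209, 8], "turn": [0, 0, -0.8], "grip": 1},
    {"xyz": [-256, -235, 9], "turn": [0, 0, -0.9], "grip": 1},
    {"xyz": [-284, -260, 10], "turn": [0, 0, -1.0], "grip": 1},
    {"xyz": [-312, -285, 10], "turn": [0, 0, -1.1], "grip": 1},
    {"xyz": [-340, -310, 10], "turn": [0, 0, -1.2], "grip": 1}
  ]
}}

```text
clock: 1.1
tcp_pos: [0.3953, 0.1689, 0.2211]
orientation: [-0.0, -0.445, 0.895, 0.0]
wrist_force: [0.7, 0.8, -1.2]
finger_gap: 0.0856
grip_force: 0.0
```

```bash
python3 -c "
from h import *
plan([.5680,-.1010,.20],0.244)"
```

```text
shift [ 110.8 -300.6   21. ] turn [array([ 0.   , -0.   ,  2.249]), array([ 0.   ,  0.   , -0.892])] q [ 0.216  0.037 -0.317  1.218  0.    -0.706] yaw 2.493 tcp [0.3953 0.1689 0.2211] t 1.1
```

Request:
{"method": "apply_moves", "body": {
  "rows": [
    {"xyz": [11, -30, 2], "turn": [0, 0, -0.09], "grip": 1},
    {"xyz": [22, -60, 4], "turn": [0, 0, -0.18], "grip": 1},
    {"xyz": [33, -90, 6], "turn": [0, 0, -0.27], "grip": 1},
    {"xyz": [44, -120, 8], "turn": [0, 0, -0.36], "grip": 1},
    {"xyz": [55, -150, 10], "turn": [0, 0, -0.45], "grip": 1},
    {"xyz": [66, -180, 12], "turn": [0, 0, -0.54], "grip": 1},
    {"xyz": [77, -210, 14], "turn": [0, 0, -0.63], "grip": 1},
    {"xyz": [88, -240, 16], "turn": [0, 0, -0.72], "grip": 1},
    {"xyz": [100, -270, 18], "turn": [0, 0, -0.81], "grip": 1},
    {"xyz": [110, -297, 20], "turn": [0, 0, -0.88], "grip": 1},
    {"xyz": [110, -297, 20], "turn": [0, 0, -0.88], "grip": 1},
    {"xyz": [110, -297, 20], "turn": [0, 0, -0.88], "grip": 1}
  ]
}}

```text
clock: 2.1
tcp_pos: [0.564, -0.0985, 0.2001]
orientation: [0.0, 0.782, -0.624, -0.001]
wrist_force: [-0.7, 0.1, 0.4]
finger_gap: 0.0852
grip_force: 0.0
```

Run:
```python
from h import *
plan([.5680,-.1010,.20],0.244)
d=cam("wrist");cv2.imwrite("pics/w1.png",d["color"]);W=world(d);z=W[...,2]
m=(z>.100)&(z<.125)&(d["z_map"]>0)&(np.hypot(W[...,0]-.568,W[...,1]+.101)<.045);Q=W[m]
print(m.sum(),cv2.minAreaRect(Q[:,:2].astype(np.float32)*1000),Q.mean(0),z[m].max())
e,V=np.linalg.eigh(np.cov(Q[:,:2].T));print(np.sqrt(e),np.degrees(np.arctan2(V[1,1],V[0,1])))
```

```text
shift [ 3.4 -3.3  0.1] turn [array([ 2.000e-03, -2.000e-03,  3.121e+00]), array([ 0.002,  0.001, -0.02 ])] q [-0.313  0.32  -0.021  1.232  0.    -2.108] yaw -2.918 tcp [ 0.564  -0.0985  0.2001] t 2.1
875 ((568.9721069335938, -103.02098846435547), (10.059813499450684, 45.425113677978516), 12.82613754272461) [ 0.56903778 -0.10476006  0.11355053] 0.1167997453131988
[0.00283611 0.01290849] 103.20438543225022
```

View pics/w1.png

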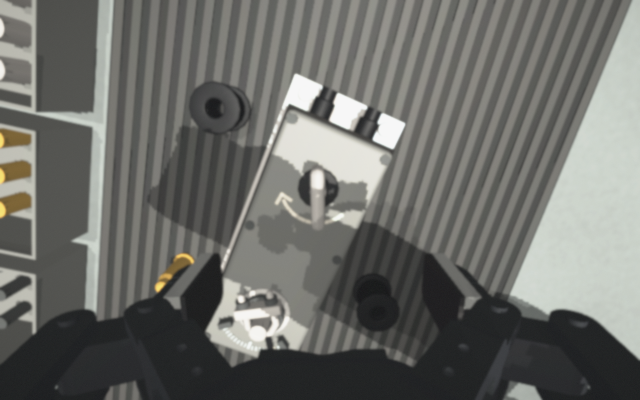

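Wrist view: the wing stands at (318,198), lined up between the fingers with clear space around it. Descending and pinching.

Request:
{"method": "apply_moves", "body": {
  "rows": [
    {"xyz": [5, -4, 20], "turn": [0, 0, 0], "grip": 1},
    {"xyz": [5, -4, 50], "turn": [0, 0, 0], "grip": 1},
    {"xyz": [5, -4, 80], "turn": [0, 0, 0], "grip": 1},
    {"xyz": [5, -4, 105], "turn": [0, 0, 0], "grip": 1},
    {"xyz": [5, -4, 117], "turn": [0, 0, 0], "grip": 1},
    {"xyz": [5, -4, 117], "turn": [0, 0, 0], "grip": 0.4},
    {"xyz": [5, -4, 117], "turn": [0, 0, 0], "grip": 0.2},
    {"xyz": [5, -4, 117], "turn": [0, 0, 0], "grip": 0},
    {"xyz": [5, -4, 117], "turn": [0, 0, 0], "grip": 0},
    {"xyz": [5, -4, 117], "turn": [0, 0, 0], "grip": 0},
    {"xyz": [5, -4, 117], "turn": [0, 0, 0], "grip": 0},
    {"xyz": [5, -4, 117], "turn": [0, 0, 0], "grip": 0}
  ],
  "force": 80
}}

```text
clock: 3.15
tcp_pos: [0.5684, -0.1016, 0.0855]
orientation: [0.001, 0.782, -0.623, 0.0]
wrist_force: [-4.9, -0.6, 6.7]
finger_gap: 0.009
grip_force: 78.9
```

```bash
python3 -c "
from h import *
plan([.5690,-.1025,.083],0.224);print(env.get_state())"
```

```text
shift [ 1.  -0.4  2.5] turn [array([ 2.000e-03,  2.000e-03, -3.139e+00]), array([ 0.001, -0.001,  0.003])] q [-3.150e-01  4.010e-01 -1.970e-01  9.730e-01 -1.000e-03 -2.113e+00] yaw -2.915 tcp [ 0.5684 -0.1016  0.0855] t 3.15
{'clock': 3.15, 'joint_pos': array([-3.15207669e-01,  4.00688117e-01, -1.96984192e-01,  9.73400474e-01,
       -1.41658948e-03, -2.11252057e+00]), 'qvel': array([-0.00405737,  0.00149042, -0.00119795,  0.0002416 ,  0.00300424,
       -0.00098297]), 'tau': array([ 1.06334053e+00, -4.70652795e+01,  2.71581870e+01, -1.64090306e+00,
        6.66468590e-01,  1.99069310e-02]), 'tcp_pos': array([ 0.56841158, -0.10164879,  0.08545924]), 'orientation': array([ 7.11950302e-04,  7.82490897e-01, -6.22661606e-01,  1.17962819e-04]), 'wrist_force': array([-4.8847006 , -0.59070215,  6.65068402]), 'ft_torque': array([-0.21266392,  0.82363449,  0.05892727]), 'grip_force': 78.92084956169128, 'finger_gap': 0.008993471352781777}
```

Request:
{"method": "apply_moves", "body": {
  "rows": [
    {"xyz": [0, 0, 0], "turn": [0, 0, 0.1], "grip": 0},
    {"xyz": [0, 0, 0], "turn": [0, 0, 0.2], "grip": 0},
    {"xyz": [0, 0, 0], "turn": [0, 0, 0.3], "grip": 0},
    {"xyz": [0, 0, 0], "turn": [0, 0, 0.4], "grip": 0},
    {"xyz": [0, 0, 0], "turn": [0, 0, 0.5], "grip": 0},
    {"xyz": [0, 0, 0], "turn": [0, 0, 0.6], "grip": 0},
    {"xyz": [0, 0, 0], "turn": [0, 0, 0.7], "grip": 0},
    {"xyz": [0, 0, 0], "turn": [0, 0, 0.8], "grip": 0},
    {"xyz": [0, 0, 0], "turn": [0, 0, 0.9], "grip": 0},
    {"xyz": [0, 0, 0], "turn": [0, 0, 1.0], "grip": 0},
    {"xyz": [0, 0, 0], "turn": [0, 0, 1.1], "grip": 0},
    {"xyz": [0, 0, 0], "turn": [0, 0, 1.2], "grip": 0}
  ]
}}

```text
clock: 4.15
tcp_pos: [0.5695, -0.1021, 0.0855]
orientation: [0.0, -0.292, 0.956, -0.001]
wrist_force: [-1.8, -2.2, 2.8]
finger_gap: 0.0084
grip_force: 78.8
```

```bash
python3 -c "
from h import *
plan([.5690,-.1025,.083],0.224);s=env.get_state();print(s['wrist_force'],s['ft_torque'])
d=cam('top')
cv2.imwrite('pics/t2.png',cv2.resize(d['color'][140:245,230:360],None,fx=6,fy=5.7,interpolation=2)[:600,:800])"
```

```text
shift [ 0.6 -0.1  2.5] turn [array([-1.000e-03,  2.000e-03,  1.939e+00]), array([-2.000e-03, -1.000e-03, -1.202e+00])] q [-0.315  0.401 -0.196  0.972 -0.001 -0.908] yaw 2.163 tcp [ 0.5695 -0.1021  0.0855] t 4.15
[-1.83830668 -2.15258219  2.81849354] [-0.31199528  0.32835568  0.24077038]
```

View pics/t2.png

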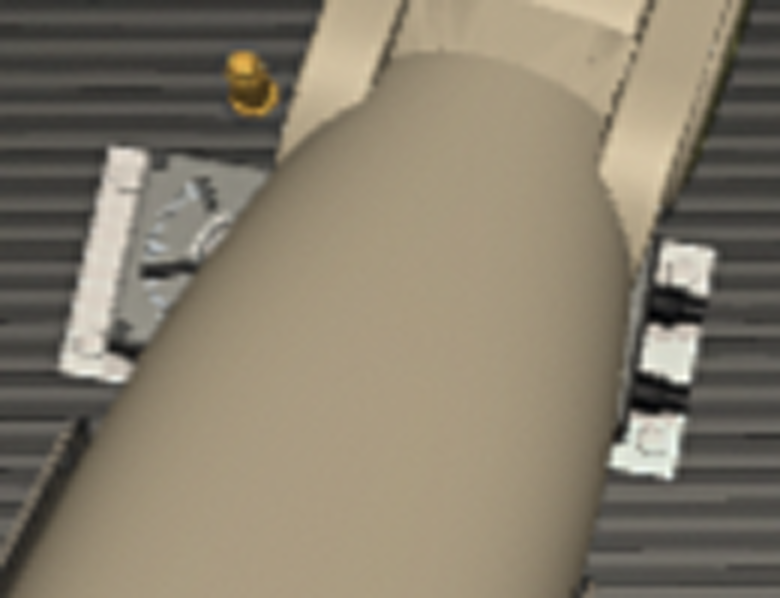

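The pointer has moved to about (145,270), so the winding works. Continuing.

Request:
{"method": "apply_moves", "body": {
  "rows": [
    {"xyz": [0, 0, 0], "turn": [0, 0, 0.1], "grip": 0},
    {"xyz": [0, 0, 0], "turn": [0, 0, 0.2], "grip": 0},
    {"xyz": [0, 0, 0], "turn": [0, 0, 0.3], "grip": 0},
    {"xyz": [0, 0, 0], "turn": [0, 0, 0.4], "grip": 0},
    {"xyz": [0, 0, 0], "turn": [0, 0, 0.5], "grip": 0},
    {"xyz": [0, 0, 0], "turn": [0, 0, 0.6], "grip": 0},
    {"xyz": [0, 0, 0], "turn": [0, 0, 0.7], "grip": 0},
    {"xyz": [0, 0, 0], "turn": [0, 0, 0.8], "grip": 0},
    {"xyz": [0, 0, 0], "turn": [0, 0, 0.9], "grip": 0},
    {"xyz": [0, 0, 0], "turn": [0, 0, 1.0], "grip": 0},
    {"xyz": [0, 0, 0], "turn": [0, 0, 1.1], "grip": 0},
    {"xyz": [0, 0, 0], "turn": [0, 0, 1.2], "grip": 0}
  ]
}}

```text
clock: 5.2
tcp_pos: [0.5695, -0.1032, 0.0855]
orientation: [0.001, 0.298, 0.954, -0.002]
wrist_force: [-1.7, -6.2, 3.4]
finger_gap: 0.0089
grip_force: 79.1
```

Request:
{"method": "apply_moves", "body": {
  "rows": [
    {"xyz": [0, 0, 0], "turn": [0, 0, 0.1], "grip": 0},
    {"xyz": [0, 0, 0], "turn": [0, 0, 0.2], "grip": 0},
    {"xyz": [0, 0, 0], "turn": [0, 0, 0.3], "grip": 0},
    {"xyz": [0, 0, 0], "turn": [0, 0, 0.4], "grip": 0},
    {"xyz": [0, 0, 0], "turn": [0, 0, 0.5], "grip": 0},
    {"xyz": [0, 0, 0], "turn": [0, 0, 0.6], "grip": 0},
    {"xyz": [0, 0, 0], "turn": [0, 0, 0.7], "grip": 0},
    {"xyz": [0, 0, 0], "turn": [0, 0, 0.8], "grip": 0},
    {"xyz": [0, 0, 0], "turn": [0, 0, 0.9], "grip": 0},
    {"xyz": [0, 0, 0], "turn": [0, 0, 1.0], "grip": 0},
    {"xyz": [0, 0, 0], "turn": [0, 0, 1.1], "grip": 0},
    {"xyz": [0, 0, 0], "turn": [0, 0, 1.2], "grip": 0}
  ]
}}

```text
clock: 6.2
tcp_pos: [0.5685, -0.1037, 0.0855]
orientation: [0.002, 0.785, 0.619, -0.002]
wrist_force: [-5.1, -8.1, 6.7]
finger_gap: 0.009
grip_force: 79.5
```

Request:
{"method": "apply_moves", "body": {
  "rows": [
    {"xyz": [0, 0, 0], "turn": [0, 0, 0.1], "grip": 0},
    {"xyz": [0, 0, 0], "turn": [0, 0, 0.2], "grip": 0},
    {"xyz": [0, 0, 0], "turn": [0, 0, 0.3], "grip": 0},
    {"xyz": [0, 0, 0], "turn": [0, 0, 0.4], "grip": 0},
    {"xyz": [0, 0, 0], "turn": [0, 0, 0.5], "grip": 0},
    {"xyz": [0, 0, 0], "turn": [0, 0, 0.6], "grip": 0},
    {"xyz": [0, 0, 0], "turn": [0, 0, 0.7], "grip": 0},
    {"xyz": [0, 0, 0], "turn": [0, 0, 0.8], "grip": 0},
    {"xyz": [0, 0, 0], "turn": [0, 0, 0.9], "grip": 0},
    {"xyz": [0, 0, 0], "turn": [0, 0, 1.0], "grip": 0},
    {"xyz": [0, 0, 0], "turn": [0, 0, 1.1], "grip": 0},
    {"xyz": [0, 0, 0], "turn": [0, 0, 1.2], "grip": 0}
  ]
}}

```text
clock: 7.2
tcp_pos: [0.5676, -0.1028, 0.0854]
orientation: [0.002, 0.998, 0.068, -0.001]
wrist_force: [-7.7, -4.8, 8.1]
finger_gap: 0.0087
grip_force: 79.9
```

```bash
python3 -c "
from h import *
plan([.5690,-.1025,.083],0.224);s=env.get_state();print(s['wrist_force'],s['ft_torque'],s['finger_gap'])
d=cam('top')
cv2.imwrite('pics/t3.png',cv2.resize(d['color'][140:245,230:360],None,fx=6,fy=5.7,interpolation=2)[:600,:800])"
```

```text
shift [ 1.4 -0.2  2.4] turn [array([ 0.   ,  0.004, -1.659]), array([ 0.004, -0.   ,  1.482])] q [-0.316  0.4   -0.197  0.974 -0.004  2.69 ] yaw -1.435 tcp [ 0.5676 -0.1028  0.0854] t 7.2
[-7.74952822 -4.78967371  8.09342735] [-0.91328836  1.36845994  0.30357118] 0.008729371988161672
```

View pics/t3.png

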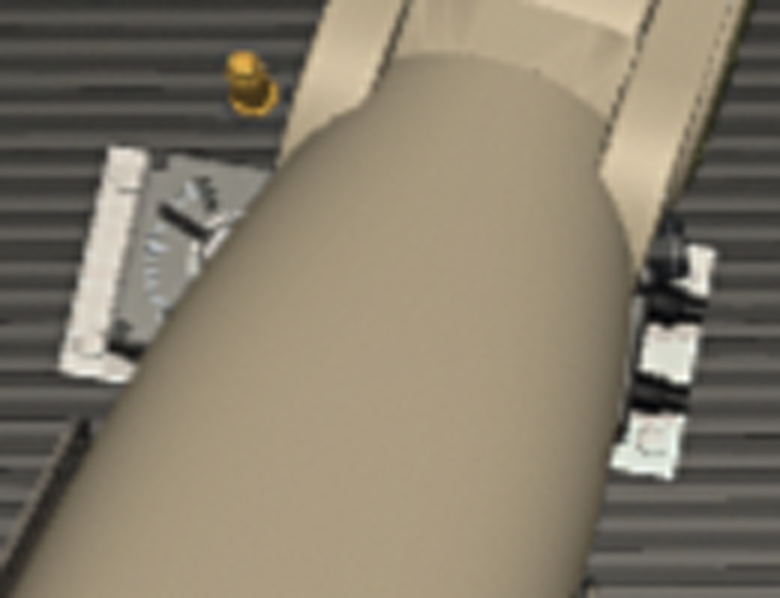

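Pointer now at (165,210), about 25° short of the lug. I'll release, lift, turn back half a turn and look again.

Request:
{"method": "apply_moves", "body": {
  "rows": [
    {"xyz": [0, 0, 0], "turn": [0, 0, 0], "grip": 0.3},
    {"xyz": [0, 0, 0], "turn": [0, 0, 0], "grip": 0.6},
    {"xyz": [0, 0, 0], "turn": [0, 0, 0], "grip": 1},
    {"xyz": [0, 0, 0], "turn": [0, 0, 0], "grip": 1},
    {"xyz": [0, 0, 0], "turn": [0, 0, 0], "grip": 1},
    {"xyz": [0, 0, 0], "turn": [0, 0, 0], "grip": 1},
    {"xyz": [0, 0, -20], "turn": [0, 0, 0], "grip": 1},
    {"xyz": [0, 0, -50], "turn": [0, 0, 0], "grip": 1},
    {"xyz": [0, 0, -80], "turn": [0, 0, 0], "grip": 1},
    {"xyz": [0, 0, -105], "turn": [0, 0, -0.1], "grip": 1},
    {"xyz": [0, 0, -117], "turn": [0, 0, -0.2], "grip": 1},
    {"xyz": [0, 0, -117], "turn": [0, 0, -0.3], "grip": 1}
  ]
}}

```text
clock: 8.25
tcp_pos: [0.5711, -0.1017, 0.2053]
orientation: [0.002, 0.975, 0.221, 0.003]
wrist_force: [0.5, -0.3, -0.1]
finger_gap: 0.0853
grip_force: 0.0
```

Request:
{"method": "apply_moves", "body": {
  "rows": [
    {"xyz": [0, 0, 0], "turn": [0, 0, -0.12], "grip": 1},
    {"xyz": [0, 0, 0], "turn": [0, 0, -0.24], "grip": 1},
    {"xyz": [0, 0, 0], "turn": [0, 0, -0.36], "grip": 1},
    {"xyz": [0, 0, 0], "turn": [0, 0, -0.48], "grip": 1},
    {"xyz": [0, 0, 0], "turn": [0, 0, -0.6], "grip": 1},
    {"xyz": [0, 0, 0], "turn": [0, 0, -0.72], "grip": 1},
    {"xyz": [0, 0, 0], "turn": [0, 0, -0.84], "grip": 1},
    {"xyz": [0, 0, 0], "turn": [0, 0, -0.96], "grip": 1},
    {"xyz": [0, 0, 0], "turn": [0, 0, -1.08], "grip": 1},
    {"xyz": [0, 0, 0], "turn": [0, 0, -1.2], "grip": 1},
    {"xyz": [0, 0, 0], "turn": [0, 0, -1.32], "grip": 1},
    {"xyz": [0, 0, 0], "turn": [0, 0, -1.44], "grip": 1}
  ]
}}

```text
clock: 9.25
tcp_pos: [0.5691, -0.1011, 0.2011]
orientation: [-0.0, 0.588, 0.809, 0.0]
wrist_force: [-0.6, -0.4, 0.5]
finger_gap: 0.0854
grip_force: 0.0
```

Request:
{"method": "apply_moves", "body": {
  "rows": [
    {"xyz": [0, 0, 0], "turn": [0, 0, -0.12], "grip": 1},
    {"xyz": [0, 0, 0], "turn": [0, 0, -0.24], "grip": 1},
    {"xyz": [0, 0, 0], "turn": [0, 0, -0.36], "grip": 1},
    {"xyz": [0, 0, 0], "turn": [0, 0, -0.48], "grip": 1},
    {"xyz": [0, 0, 0], "turn": [0, 0, -0.6], "grip": 1},
    {"xyz": [0, 0, 0], "turn": [0, 0, -0.72], "grip": 1},
    {"xyz": [0, 0, 0], "turn": [0, 0, -0.84], "grip": 1},
    {"xyz": [0, 0, 0], "turn": [0, 0, -0.96], "grip": 1},
    {"xyz": [0, 0, 0], "turn": [0, 0, -1.08], "grip": 1},
    {"xyz": [0, 0, 0], "turn": [0, 0, -1.2], "grip": 1},
    {"xyz": [0, 0, 0], "turn": [0, 0, -1.32], "grip": 1},
    {"xyz": [0, 0, 0], "turn": [0, 0, -1.44], "grip": 1}
  ]
}}

```text
clock: 10.25
tcp_pos: [0.5691, -0.1011, 0.2011]
orientation: [-0.0, -0.092, 0.996, 0.0]
wrist_force: [-0.7, 0.7, -0.0]
finger_gap: 0.0855
grip_force: 0.0
```

Run:
```python
from h import *
d=cam("wrist");cv2.imwrite("pics/w2.png",d["color"]);W=world(d);z=W[...,2]
m=(z>.100)&(z<.125)&(d["z_map"]>0)&(np.hypot(W[...,0]-.5686,W[...,1]+.1025)<.04);Q=W[m]
r=cv2.minAreaRect(Q[:,:2].astype(np.float32)*1000);print(m.sum(),r)
e,V=np.linalg.eigh(np.cov(Q[:,:2].T));print(np.sqrt(e),np.degrees(np.arctan2(V[1,1],V[0,1])))
yaw=np.arctan2(V[1,0],V[0,0]);print(yaw)
plan([.5686,-.1025,.0855],yaw)
```

```text
854 ((568.0574340820312, -102.13381958007812), (45.27223587036133, 10.440797805786133), 13.32485294342041)
[0.00284344 0.01291298] -166.431106895146
-1.3339744662640378
shift [  0.7  -1.3 115.6] turn [array([-0.   , -0.   ,  3.094]), array([ 0.   , -0.   , -0.048])] q [-0.315  0.329 -0.006  1.236  0.    -0.504] yaw 1.76 tcp [ 0.5691 -0.1011  0.2011] t 10.3
```

View pics/w2.png

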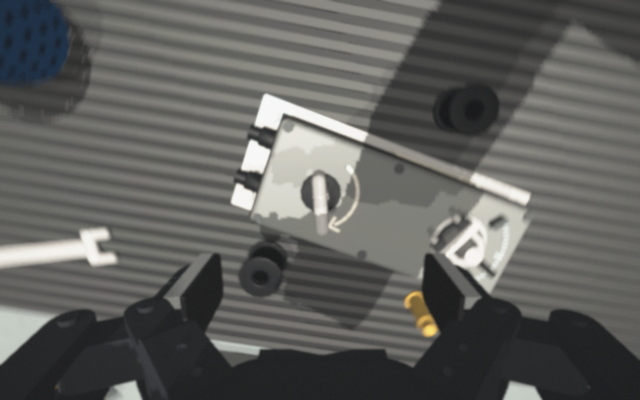

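Wrist view: the wing at (320,195) lies between the fingers and wants a correction of -0.045 rad. The key has advanced exactly 15 teeth. Regrasping.

Request:
{"method": "apply_moves", "body": {
  "rows": [
    {"xyz": [0.5, -1.3, 20], "turn": [0, 0, -0.045], "grip": 1},
    {"xyz": [0.5, -1.3, 50], "turn": [0, 0, -0.045], "grip": 1},
    {"xyz": [0.5, -1.3, 80], "turn": [0, 0, -0.045], "grip": 1},
    {"xyz": [0.5, -1.3, 105], "turn": [0, 0, -0.045], "grip": 1},
    {"xyz": [0.5, -1.3, 116], "turn": [0, 0, -0.045], "grip": 1},
    {"xyz": [0.5, -1.3, 116], "turn": [0, 0, -0.045], "grip": 0.4},
    {"xyz": [0.5, -1.3, 116], "turn": [0, 0, -0.045], "grip": 0.2},
    {"xyz": [0.5, -1.3, 116], "turn": [0, 0, -0.045], "grip": 0},
    {"xyz": [0.5, -1.3, 116], "turn": [0, 0, -0.045], "grip": 0},
    {"xyz": [0.5, -1.3, 116], "turn": [0, 0, -0.045], "grip": 0},
    {"xyz": [0.5, -1.3, 116], "turn": [0, 0, -0.045], "grip": 0},
    {"xyz": [0.5, -1.3, 116], "turn": [0, 0, -0.045], "grip": 0}
  ],
  "force": 80
}}

```text
clock: 11.3
tcp_pos: [0.5696, -0.1025, 0.0866]
orientation: [0.001, -0.111, 0.994, -0.0]
wrist_force: [-0.8, 2.2, 5.1]
finger_gap: 0.0087
grip_force: 78.7
```

Request:
{"method": "apply_moves", "body": {
  "rows": [
    {"xyz": [0, 0, 0], "turn": [0, 0, 0.1], "grip": 0},
    {"xyz": [0, 0, 0], "turn": [0, 0, 0.2], "grip": 0},
    {"xyz": [0, 0, 0], "turn": [0, 0, 0.3], "grip": 0},
    {"xyz": [0, 0, 0], "turn": [0, 0, 0.4], "grip": 0},
    {"xyz": [0, 0, 0], "turn": [0, 0, 0.5], "grip": 0},
    {"xyz": [0, 0, 0], "turn": [0, 0, 0.6], "grip": 0},
    {"xyz": [0, 0, 0], "turn": [0, 0, 0.7], "grip": 0},
    {"xyz": [0, 0, 0], "turn": [0, 0, 0.8], "grip": 0},
    {"xyz": [0, 0, 0], "turn": [0, 0, 0.9], "grip": 0},
    {"xyz": [0, 0, 0], "turn": [0, 0, 1.0], "grip": 0},
    {"xyz": [0, 0, 0], "turn": [0, 0, 1.1], "grip": 0},
    {"xyz": [0, 0, 0], "turn": [0, 0, 1.2], "grip": 0}
  ]
}}

```text
clock: 12.3
tcp_pos: [0.5692, -0.1035, 0.0866]
orientation: [0.001, 0.472, 0.882, -0.001]
wrist_force: [-1.9, -1.9, 6.3]
finger_gap: 0.0084
grip_force: 79.2
```

Request:
{"method": "apply_moves", "body": {
  "rows": [
    {"xyz": [0, 0, 0], "turn": [0, 0, 0.1], "grip": 0},
    {"xyz": [0, 0, 0], "turn": [0, 0, 0.2], "grip": 0},
    {"xyz": [0, 0, 0], "turn": [0, 0, 0.3], "grip": 0},
    {"xyz": [0, 0, 0], "turn": [0, 0, 0.4], "grip": 0},
    {"xyz": [0, 0, 0], "turn": [0, 0, 0.5], "grip": 0},
    {"xyz": [0, 0, 0], "turn": [0, 0, 0.6], "grip": 0},
    {"xyz": [0, 0, 0], "turn": [0, 0, 0.7], "grip": 0},
    {"xyz": [0, 0, 0], "turn": [0, 0, 0.7], "grip": 0}
  ]
}}

```text
clock: 12.97
tcp_pos: [0.5686, -0.1037, 0.0866]
orientation: [0.001, 0.745, 0.667, -0.001]
wrist_force: [-3.7, -2.4, 7.3]
finger_gap: 0.0086
grip_force: 79.3
```

```bash
python3 -c "
from h import *
plan([.5686,-.1025,.0855],0.224);s=env.get_state();print(s['wrist_force'],s['ft_torque'],s['finger_gap'])
d=cam('top')
cv2.imwrite('pics/t4.png',cv2.resize(d['color'][150:210,235:290],None,fx=10,fy=10,interpolation=2)[:600,:800])"
```

```text
shift [ 1.2 -0.1  1.1] turn [array([-0.   ,  0.002, -0.335]), array([0.003, 0.   , 2.807])] q [-0.318  0.4   -0.195  0.975 -0.002  1.364] yaw -0.111 tcp [ 0.5686 -0.1037  0.0866] t 12.9667
[-3.68258346 -2.38587148  7.2961889 ] [-0.52890581  0.72510183  0.26338343] 0.008560564281374297
```

View pics/t4.png

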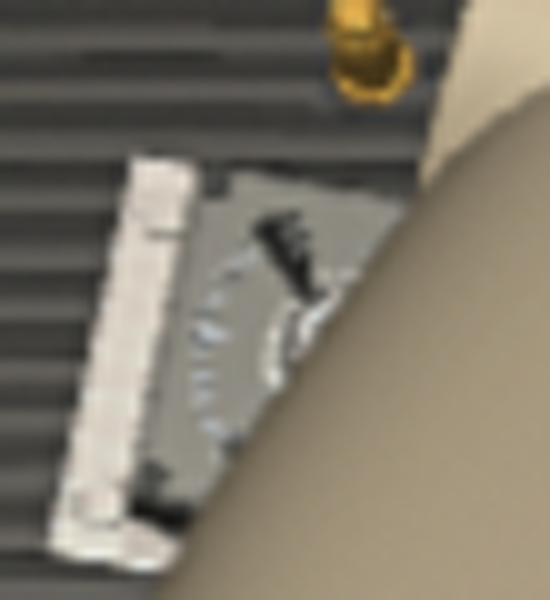

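The pointer is close to the lug at (275,235). I'll keep turning gently and watch the torque for the stop.

Request:
{"method": "apply_moves", "body": {
  "rows": [
    {"xyz": [0, 0, 0], "turn": [0, 0, 0.06], "grip": 0},
    {"xyz": [0, 0, 0], "turn": [0, 0, 0.12], "grip": 0},
    {"xyz": [0, 0, 0], "turn": [0, 0, 0.18], "grip": 0},
    {"xyz": [0, 0, 0], "turn": [0, 0, 0.24], "grip": 0},
    {"xyz": [0, 0, 0], "turn": [0, 0, 0.3], "grip": 0}
  ]
}}

```text
clock: 13.43
tcp_pos: [0.5685, -0.1036, 0.0869]
orientation: [0.002, 0.834, 0.552, -0.001]
wrist_force: [-6.7, -4.8, 9.4]
finger_gap: 0.0087
grip_force: 209.5
```

```bash
python3 -c "
from h import *
s=env.get_state();print(s['wrist_force'],s['ft_torque'],s['joint_pos'][5],s['tau'][5])"
```

```text
[-6.66679764 -4.82166668  9.44329074] [-0.94792696  1.23541059  4.99996582] 1.6540699998201827 4.23821747303009
```

The torque jumped to 5 N m, so the key is at the hard stop. I'll relieve it slightly, release and lift clear.

Request:
{"method": "apply_moves", "body": {
  "rows": [
    {"xyz": [0, 0, 0], "turn": [0, 0, -0.03], "grip": 0},
    {"xyz": [0, 0, 0], "turn": [0, 0, -0.05], "grip": 0},
    {"xyz": [0, 0, 0], "turn": [0, 0, -0.05], "grip": 0.3},
    {"xyz": [0, 0, 0], "turn": [0, 0, -0.05], "grip": 0.7},
    {"xyz": [0, 0, 0], "turn": [0, 0, -0.05], "grip": 1},
    {"xyz": [0, 0, 0], "turn": [0, 0, -0.05], "grip": 1},
    {"xyz": [0, 0, 0], "turn": [0, 0, -0.05], "grip": 1},
    {"xyz": [0, 0, -20], "turn": [0, 0, -0.05], "grip": 1},
    {"xyz": [0, 0, -50], "turn": [0, 0, -0.05], "grip": 1},
    {"xyz": [0, 0, -80], "turn": [0, 0, -0.05], "grip": 1},
    {"xyz": [0, 0, -110], "turn": [0, 0, -0.05], "grip": 1},
    {"xyz": [0, 0, -120], "turn": [0, 0, -0.05], "grip": 1}
  ]
}}

```text
clock: 14.43
tcp_pos: [0.5708, -0.1032, 0.21]
orientation: [0.003, 0.821, 0.57, 0.002]
wrist_force: [1.7, -0.1, 0.9]
finger_gap: 0.0857
grip_force: 0.0
```

Run:
```python
from h import *
d=cam("wrist");cv2.imwrite("pics/w3.png",d["color"]);W=world(d);z=W[...,2]
m=(z>.100)&(z<.125)&(d["z_map"]>0)&(np.hypot(W[...,0]-.5686,W[...,1]+.1025)<.04);Q=W[m]
print(m.sum(),cv2.minAreaRect(Q[:,:2].astype(np.float32)*1000))
t=cam("top")["color"][150:210,235:290];cv2.imwrite("pics/t5.png",cv2.resize(t,None,fx=10,fy=10,interpolation=2))
plan([.5686,-.1025,.2],0)
```

```text
824 ((569.3251342773438, -101.39222717285156), (44.782081604003906, 10.34577465057373), 85.60819244384766)
shift [-0.  -2.   7.7] turn [array([ 0.005,  0.001, -0.357]), array([ 1.000e-03, -7.000e-03,  2.785e+00])] q [-0.317  0.325  0.005  1.245  0.     1.61 ] yaw -0.357 tcp [ 0.5705 -0.1031  0.2077] t 14.5333
```

View pics/t5.png

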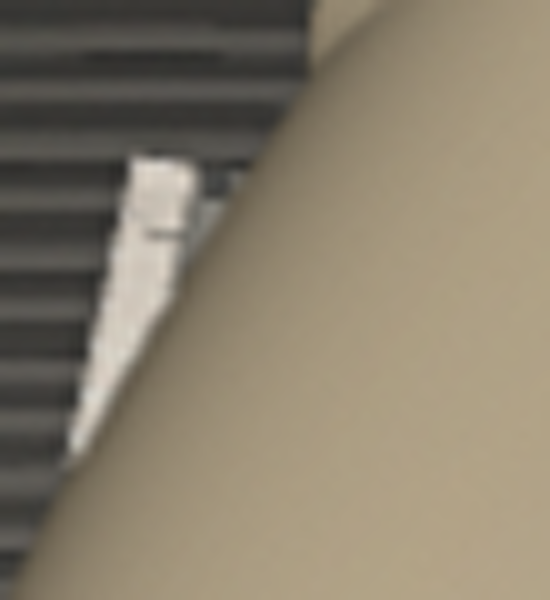

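View pics/w3.png

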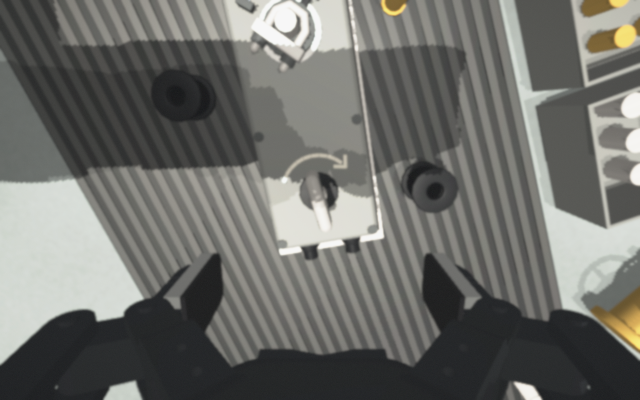

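Wrist view: the key is released with its wing at (320,200), and both rollers and the plunger are standing where they were. The pointer is out of this frame, but the wing angle puts the key six clicks on from the regrasp. That fits the last click before the stop, and even one tooth less would pass.

```bash
python3 -c "
from h import *
print(ticket.hand_in())"
```

```text
the job is handed in; nothing more can be done
None
```

The actuator is wound to its hard stop and the key released, with the ratchet holding about 7.77 of 7.854 rad (worked out from the wing angle, as the arm hid the pointer after release); no spares moved in the views I checked, and the job is handed in at about 14.5 s with no verdict shown.

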